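Rack the last bearing plate and close the keeper

TASK

Stand the loose bearing plate on end in the empty slot of the grey rack, bored end up like the others and right down on the floor of the slot; lower it in, do not let it drop. Then swing the rack's wire keeper over the plates until it stands upright against its stop. Leave the other plates in their slots and the things on the bench where they are.

Things in the scene. Friction and masses are not known exactly. Their poses are not given: they have to be found in the camera images.
- plate: bare aluminium plate, 100 long x 64 wide x 16 mm thick, 200 to 330 g, lying flat on the bench. A 30 mm bore goes through near one end (centre 36 mm from that end); two 9 mm bolt holes lie near the other end, the foot; it balances 48 mm from the foot. Origin: centre of the face it lies on; x axis along the length towards the bored end, y along the width, z through the thickness
- plate_foot (a point): centre of the plate's foot end face (64 x 16 mm, next to the two bolt holes), half way through the thickness
- plate_top (a point): centre of the plate's bored end face, half way through the thickness; 100 mm from plate_foot
- rack: grey plastic rack fixed to the bench, 192 long x 88 wide x 92 mm high. Origin: centre of its underside; x along the length, y across, z up. Floor 8 mm thick. The 20 mm long side walls are grooved inside to make four slots at x = -66, -22, 22, 66 mm; each takes a plate across the rack, thickness along x, width along y. The rack's ends are closed only up to 70 mm height
- empty_slot: middle of the empty slot's floor, 8 mm above the bench; axes as the rack's. A slot is 19 mm wide (x) and 68 mm between groove bottoms (y), 84 mm deep, mouth rounded 5 to 6 mm; ribs beside the grooves are 10 mm proud, leaving 48 mm open between them. A seated plate's top is 108 mm above the bench, 16 mm above the walls; neighbouring plates are 28 mm apart, face to face
- racked0: one of three plates like the loose one, already standing in the rack with the bored end up. Origin: centre of its foot; z axis up, x through the thickness
- racked1: another standing plate, likewise
- racked2: another standing plate, likewise
- keeper (a joint): angle (rad) of the wire keeper: U-shaped bail of 8 mm round steel, 204 mm long, pivoted at both ends of the rack 50 mm above the bench (axis: the rack's x direction through y = 0). 0 is closed: upright against its stop, bar over the plates, 124 mm above the bench. It grows to 1.15 (stop) as it swings down to the rack's +y side. It stays where left; about 2 N at the bar moves it
- keeper_bar (a point): middle of the keeper's bar, on the axis of the wire; 74 mm from the pivot axis. A fingertip can push it from outside: when open it hangs beyond the side wall, over free bench
- chuck: bystander: bright steel milling tool holder standing on its nose, taper up, 63 mm across its flange, 160 mm high. Origin: centre of its underside
- tape: bystander: tape measure, yellow and black, 66 x 34 x 60 mm. Origin: centre of its underside
- spray: bystander: spray bottle, 76 mm across, 200 mm high. Origin: centre of its underside
Not all that is in view belongs to the job. What is shaped like the plate but pink or red is not meant.

How it is judged:
On the way, in this order (a step that is already met when the one before it is completed fails the run):
1. the plate stands in the empty slot, bored end up, down on the slot's floor (horizontal distance between plate_foot and empty_slot below 0.007 m and z of plate_foot in the frame of rack below 0.013 m and z of plate_top in the frame of rack above 0.1 m and angle between the x axis of plate and the z axis of rack, either way round below 0.1 rad), for 0.2 s.
2. then the keeper is swung upright over the plates (value of joint keeper below 0.12 rad), for 0.2 s.
At the end, for the whole second after the job is handed in: The loose plate stands at rest in the empty slot, bored end up, its foot on the slot's floor (within 5 mm) and within 7 mm of the slot's middle, upright within 0.1 rad, and the keeper stands upright over the plates (joint below 0.12 rad) (all of step 1 and value of joint keeper below 0.12 rad and linear speed of plate below 0.02 m/s); the robot touches nothing.
It fails at once if the plate is let drop into the rack (it moves at over 0.5 m/s inside the slots) (x of plate_foot in the frame of rack between -0.09 and 0.09 m and y of plate_foot in the frame of rack between -0.03 and 0.03 m and z of plate_foot in the frame of rack below 0.09 m and linear speed of plate above 0.5 m/s).
It fails at once if a plate in the rack is shifted by more than 15 mm (distance of any of racked0, racked1, racked2 from where it was at the start of the episode above 0.015 m).
It fails at once if a bystander is shifted by more than 30 mm (distance of any of chuck, tape, spray from where it was at the start of the episode above 0.03 m).
It also fails if it takes over 67 s, if anything falls off the work surface, if the arm or the gripper's body presses on something with over 40 N, if the wrist force passes 120 N, or if a joint passes its speed limit or range.

ROBOT

A 6-joint arm with a two-finger parallel gripper is mounted at the origin on the work surface. World frame = base frame: x ahead of the robot, y to its left, z up, the work surface at z = 0. Lengths are in m, angles in rad, forces in N, time in s.
With the tool pointing down it reaches from about 0.275 to 0.875 m from the base axis. Payload 12.5 kg.
Tool frame: the origin (TCP) lies on the centre line of the jaws, within the pads' length; the fingertips stand 25 mm ahead of it and the grasp point (between the pads) lies 6 mm ahead of it; z points along the fingers, y is the line along which they close (so a half turn about z gives the same grasp; the last joint's range is limited). The gripper opens to 85 mm and grips with 20 to 120 N. Pads are 22 mm wide; open, the fingers measure 114 mm over their backs; the gripper's body (76 mm by 85 mm) begins 54 mm behind the grasp point. The pads swing forward as they close: fully open they stand 13 mm farther back than shut.
Start: joints at [1.027, 0.351, 1.652, -0, 1.139, -0.085], TCP at [0.244, 0.493, 0.256] pointing down, gripper open.
Joint ranges: [-2.75, 2.75], [-0.79, 2.1], [0.01, 2.65], [-1.57, 4.71], [0.07, 3.14], [-2.87, 2.87]. Speed limits (rad/s): [2.22, 2.22, 2.79, 3.14, 3.14, 3.14].

INTERFACE

Orientations are given as a unit quaternion [x, y, z, w].
In Python, from cell import ctrl gives the robot as it stands.
- The arm moves only by the tool send_rows, never from a script. Its argument "motion" is a list that holds one entry, the list of rows, each a list of 5 numbers: the shift along the world's x, y, z in units of 30 mm (1.0 is 30 mm), then the turn about the world's z in units of 10 degrees (1.0 is 10 degrees), then the closure, from 0 (fully open) to 1 (shut). In form: [[[tx, ty, tz, roll, grip], ...]]. A call has 1 to 5 rows; each row shifts and turns the commanded pose from where the row before left it; what a row does not reach is not made up. A row lasts 1/8 s, in which the tool goes at most 62.5 mm and 10.7 degrees, less where a joint would pass 70% of its speed; a pose out of reach is approached as far as the arm can. A call is refused whole if a number of a shift passes 1 or a number of a turn 1, either way. A call with a gripper value outside its range is refused whole. The fingers move at their own pace and stop on an object; "squeeze" is the grip in N (left out, the last holds). Time passes only in rows, so rows that do not move let the fingers close. It gives the time, the measured TCP pose, the force, the opening and the grip force at its end, in the units of the state.
- ctrl.observe(): the state, without advancing time (a new reading comes with each control period).
- ctrl.camera(name): name is "side" or "top"; returns (picture, depth): 480x640x3 uint8, blue, green, red; 480x640 float32, m along the optical axis (not along the pixel's ray), 0 where there is no reading.
- ctrl.camera_info(name): a dict with "mtx" (3x3 intrinsics, pixels), "T" (4x4, takes a point from camera to world coordinates). Camera axes: x right, y up, looking along -z (the intrinsics and any distortion apply to the point x, -y, -z); pixel columns grow to the right and rows downward; lengths in m; the calibration is good to about 2 mm. A picture is of the moment at which its call begins. camera_info takes no time and is no camera call.
- ctrl.hand_in(): hands the job in; it is judged then, once.
The state is a dict: "time": time; "joint_positions": joint angles; "dq": joint speeds; "effort": joint torques, N m; "eef_pos": TCP position; "tcp_rot": TCP orientation; "force": force on the tool from outside, world axes, zero at the start; "moment": the same for the moment, N m; "finger_gap": finger opening in m; "grip_force": force on a finger pad.
Only numpy, scipy, OpenCV 4.12 (cv2) and the standard library are available. Lean on these libraries where they do the work, as an engineer would, in place of code of your own. Each camera call takes 0.05 s, during which the arm holds its last target. There are 200 camera calls.

## Working session

There is one attempt and no reset: what is moved stays moved. The work goes in short steps, Python scripts to look and compute and a tool call to move; the robot and the scene stay as the last step left them, time stands still between calls to the robot, and variables do not carry over. Pictures are saved under pics/ and viewed, at most 10 in all, crops included, and the job is handed in when it is done.

Besides the shell and the picture viewer there is one more tool, called after "Call:" by a JSON object that holds its "fn" and its "kwargs". send_rows: Moves the arm, as the interface text tells. Its arguments: {"type":"object","properties":{"motion":{"type":"array"},"squeeze":{"type":"number"}},"required":["motion"]}

```bash
mkdir -p pics
cat > h.py <<'E'
import numpy as np, cv2
from cell import ctrl
def grab(n):
    p,d=ctrl.camera(n); i=ctrl.camera_info(n); np.savez(f'{n}.npz',p=p,d=d,K=i['mtx'],T=i['T']); return p,d
def load(n): return np.load(f'{n}.npz')
def world(n,u,v,z=None,D=None):
    D=D or load(n); K,T,d=D['K'],D['T'],D['d']
    u=np.asarray(u,float);v=np.asarray(v,float)
    r=np.stack([(u-K[0,2])/K[0,0],-(v-K[1,2])/K[1,1],-np.ones_like(u)],-1)
    if z is None:
        return (r*d[v.astype(int),u.astype(int)][...,None])@T[:3,:3].T+T[:3,3]
    w=r@T[:3,:3].T; s=(z-T[2,3])/w[...,2]; return w*s[...,None]+T[:3,3]
E
python3 - <<'E'
from h import *
for n in('side','top'):
    p,d=grab(n); cv2.imwrite(f'pics/{n}0.png',p); print(ctrl.camera_info(n))
print(ctrl.observe())
E
```

```text
{'mtx': array([[505.85519538,   0.        , 324.37156289],
       [  0.        , 505.85519538, 250.72660407],
       [  0.        ,   0.        ,   1.        ]]), 'T': array([[ 0.84934213,  0.31725319, -0.42186296,  0.15143266],
       [-0.52764327,  0.53226244, -0.6620342 , -0.70712503],
       [ 0.01450935,  0.78488669,  0.61946942,  0.73684369],
       [ 0.        ,  0.        ,  0.        ,  1.        ]])}
{'mtx': array([[570.38643988,   0.        , 319.74660246],
       [  0.        , 570.38643988, 232.50914191],
       [  0.        ,   0.        ,   1.        ]]), 'T': array([[-0.01741166,  0.9917276 , -0.12717393,  0.43814875],
       [-0.99984034, -0.01778107, -0.00177004, -0.04481695],
       [-0.00401668,  0.12712281,  0.99187885,  1.33651546],
       [ 0.        ,  0.        ,  0.        ,  1.        ]])}
{'time': 0.1, 'joint_positions': array([ 1.02739769e+00,  3.51193950e-01,  1.65237568e+00,  8.51762125e-06,
        1.13913907e+00, -8.45965376e-02]), 'dq': array([-0.00044453, -0.00251377, -0.00093904, -0.00075901,  0.00028705,
        0.00103897]), 'effort': array([ 1.09665416e-03, -5.06832254e+01, -2.91869831e+01, -9.15398709e-05,
        2.68552401e-03, -1.60957882e-05]), 'eef_pos': array([0.24340493, 0.49288621, 0.25579998]), 'tcp_rot': array([ 2.27396009e-01,  9.73802210e-01, -5.29547079e-04, -1.76031598e-04]), 'force': array([ 0.36687591, -0.37922726,  0.1816331 ]), 'moment': array([-0.00441369,  0.01175245,  0.04644469]), 'grip_force': 0.0, 'finger_gap': 0.08535845026471589}
```

View pics/top0.png

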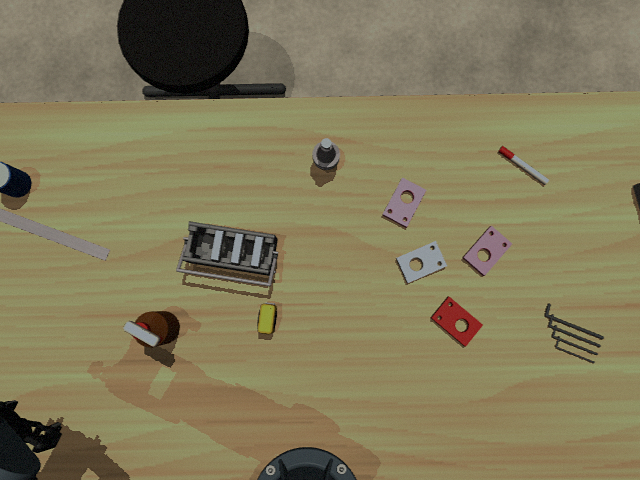

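View pics/side0.png

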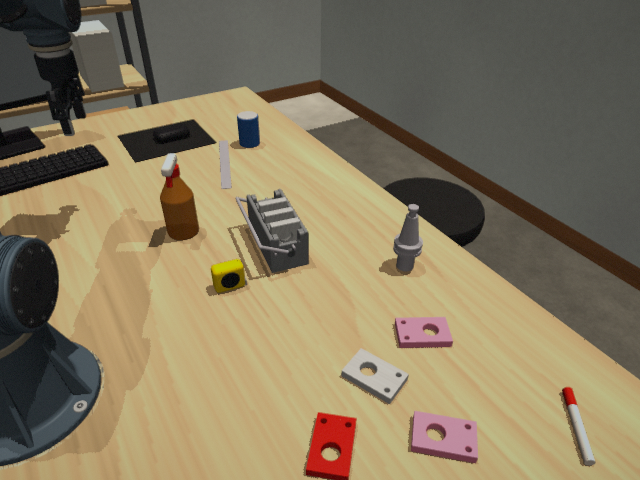

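Four plate-shaped things in the top view: pink (404,203), pink (487,251), red (457,321) and bare grey (421,262). The grey one is meant, since it is the only bare aluminium one. Its bore is at (416,264), with the bored end at the left and the foot at the right. Three plates stand in the rack at columns 217, 236 and 257, so the empty slot is the leftmost, at about (198,243). The keeper hangs on the robot's side.

Run:
```python
from h import *
D=load('top');p=D['p']
vv,uu=np.mgrid[0:480,0:640]
W=world('top',uu,vv,D=D); ok=D['d']>0
def rect(m):
    P=W[m][:,:2]; (c,s,a)=cv2.minAreaRect((P*1000).astype(np.float32)); return c,s,a,m.sum(),np.median(W[m][:,2])
box=lambda a,b,c,d:(uu>a)&(uu<b)&(vv>c)&(vv<d)&ok
m=box(385,452,232,290)&(W[...,2]>.009)
hsv=cv2.cvtColor(p,cv2.COLOR_BGR2HSV)
print('plate',rect(m))
# colour edges at z=16mm
g=((hsv[...,1]<60)&(hsv[...,2]>120)&box(385,452,232,290)).astype(np.uint8)
c=max(cv2.findContours(g,cv2.RETR_EXTERNAL,2)[0],key=cv2.contourArea)[:,0]
P=world('top',c[:,0],c[:,1],z=.016); r=cv2.minAreaRect((P[:,:2]*1000).astype(np.float32));print('col',r,cv2.boxPoints(r))
print('bore',world('top',416.,264.,z=.016))
b=box(170,290,212,300)
for lo,hi in((.1,.115),(.085,.097)):
    m=b&(W[...,2]>lo)&(W[...,2]<hi)
    print(lo,rect(m))
    if lo==.1:
        n,l,st,ce=cv2.connectedComponentsWithStats(m.astype(np.uint8))
        for i in range(1,n):
            if st[i,4]>20: print(ce[i],rect(l==i))
A=cv2.resize(p[215:300,170:290],None,fx=5,fy=5,interpolation=2);B=cv2.resize(p[225:295,385:455],(425,425),interpolation=2)
B=cv2.copyMakeBorder(cv2.resize(B,(200,200)),0,225,0,0,0)
cv2.imwrite('pics/c1.png',np.hstack([A,B]))
```

```text
plate ((534.1329956054688, -273.8002014160156), (78.53759765625, 114.4289321899414), 32.342262268066406, np.int64(1041), np.float64(0.016289030693314555))
col ((536.1116943359375, -277.3465576171875), (65.11774444580078, 100.80669403076172), 22.38212013244629) [[ 486.81296 -243.13818]
 [ 525.19836 -336.3506 ]
 [ 585.4104  -311.55493]
 [ 547.025   -218.34253]]
bore [ 0.52994076 -0.26407942  0.016     ]
0.1 ((565.5665893554688, 138.6643829345703), (104.71942901611328, 64.20411682128906), 79.71571350097656, np.int64(697), np.float64(0.10791645906269776))
[216.59574468 244.68085106] ((573.4259033203125, 181.8055877685547), (17.007591247558594, 64.13777923583984), 79.73308563232422, np.int64(235), np.float64(0.10792781670483476))
[236.47639485 247.92703863] ((565.5971069335938, 138.23367309570312), (17.315811157226562, 64.02462768554688), 81.36415100097656, np.int64(233), np.float64(0.10799135668599757))
[256.41484716 251.11790393] ((557.847412109375, 95.22311401367188), (16.829166412353516, 63.78810501098633), 80.72254180908203, np.int64(229), np.float64(0.10781191341190133))
0.085 ((556.6668701171875, 161.984619140625), (210.16909790039062, 113.92933654785156), 80.02864837646484, np.int64(1570), np.float64(0.09066619247084684))
```

View pics/c1.png

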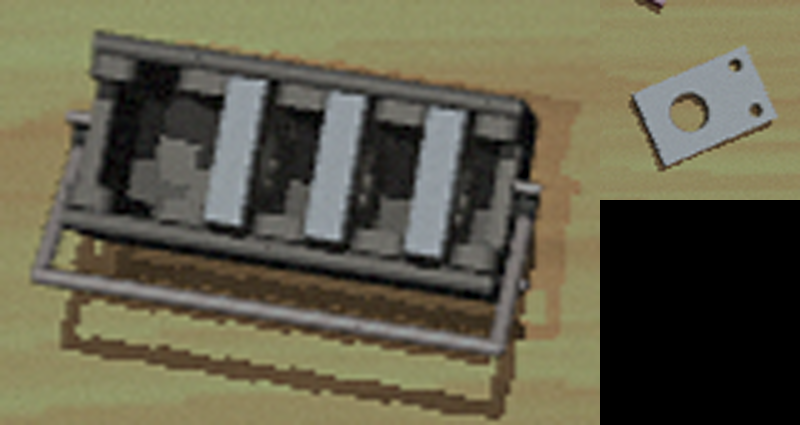

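The crop confirms the bare aluminium plate: its bore is at the left end and the bolt holes at the right. The rack's leftmost slot is empty.

- **Plate:** centre (536,-277), bored end towards 112.4°, measured 65x101 mm.
- **Empty slot:** centre about (581,225), rack x axis at 79.8°.

Plan: grip across the width near the bored end, let the plate pivot as it is lifted so it hangs foot down, then lower it into the slot.

Call:
{"fn": "send_rows", "kwargs": {"motion": [[[0.37,-0.975,0.3,-0.165,0],[0.37,-0.975,0.3,-0.165,0],[0.37,-0.975,0.3,-0.165,0],[0.37,-0.975,0.3,-0.165,0],[0.37,-0.975,0.3,-0.165,0]]], "squeeze": 20}}

```text
time: 0.72
eef_pos: [0.2992, 0.3458, 0.3014]
tcp_rot: [0.297, 0.955, -0.0, -0.0]
force: [0.2, 0.5, -0.1]
finger_gap: 0.0854
grip_force: 0.0
```

Call:
{"fn": "send_rows", "kwargs": {"motion": [[[0.37,-0.975,0,-0.165,0],[0.37,-0.975,0,-0.165,0],[0.37,-0.975,0,-0.165,0],[0.37,-0.975,0,-0.165,0],[0.37,-0.975,0,-0.165,0]]]}}

```text
time: 1.35
eef_pos: [0.3547, 0.1996, 0.3012]
tcp_rot: [0.365, 0.931, -0.0, -0.0]
force: [0.8, 0.5, 0.2]
finger_gap: 0.0852
grip_force: 0.0
```

Call:
{"fn": "send_rows", "kwargs": {"motion": [[[0.37,-0.975,0,-0.165,0],[0.37,-0.975,0,-0.165,0],[0.37,-0.975,0,-0.165,0],[0.37,-0.975,0,-0.165,0],[0.37,-0.975,0,-0.165,0]]]}}

```text
time: 1.98
eef_pos: [0.4102, 0.0533, 0.3011]
tcp_rot: [0.431, 0.902, -0.0, -0.0]
force: [-0.4, 0.2, -0.1]
finger_gap: 0.0852
grip_force: 0.0
```

Call:
{"fn": "send_rows", "kwargs": {"motion": [[[0.37,-0.975,-0.6,-0.165,0],[0.37,-0.975,-0.6,-0.165,0],[0.37,-0.975,-0.6,-0.165,0],[0.37,-0.975,-0.6,-0.165,0],[0.37,-0.975,-0.6,-0.165,0]]]}}

```text
time: 2.6
eef_pos: [0.4657, -0.0929, 0.2105]
tcp_rot: [0.495, 0.869, -0.0, -0.0]
force: [0.3, 0.9, 0.5]
finger_gap: 0.0859
grip_force: 0.0
```

Call:
{"fn": "send_rows", "kwargs": {"motion": [[[0.37,-0.975,-0.6,-0.165,0],[0.37,-0.975,-0.6,-0.165,0],[0.37,-0.975,-0.6,-0.165,0],[0.37,-0.975,-0.6,-0.165,0],[0.37,-0.975,-0.6,-0.165,0]]]}}

```text
time: 3.22
eef_pos: [0.5212, -0.2391, 0.1204]
tcp_rot: [0.556, 0.831, -0.0, -0.0]
force: [-0.1, 0.6, 0.1]
finger_gap: 0.0855
grip_force: 0.0
```

Call:
{"fn": "send_rows", "kwargs": {"motion": [[[0,0,-0.8,0,0],[0,0,-0.8,0,0],[0,0,-0.8,0,0],[0,0,-0.55,0,0]]]}}

```text
time: 3.72
eef_pos: [0.5207, -0.2379, 0.0315]
tcp_rot: [0.556, 0.831, -0.0, -0.001]
force: [0.1, 0.4, 0.4]
finger_gap: 0.0857
grip_force: 0.0
```

Run:
```python
from h import *
p,d=grab('side'); print(ctrl.observe()['eef_pos'])
cv2.imwrite('pics/s2.png',cv2.resize(p[300:420,310:450],None,fx=5,fy=5,interpolation=2)[:600])
```

```text
[ 0.51995737 -0.23756761  0.02996553]
```

View pics/s2.png

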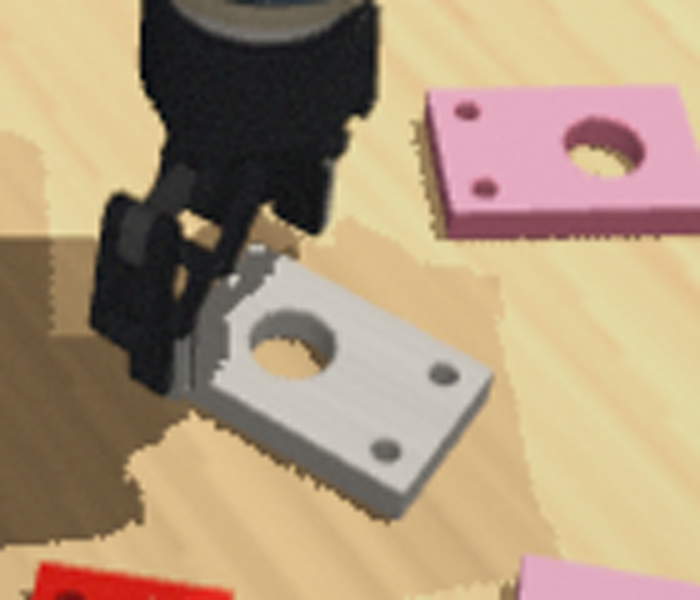

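The near fingertip ends at crop (175,393), which is about (345,379) in the image, roughly level with the plate's bottom edge. I'll check its height.

Run:
```python
from h import *
D=load('side');K,T=D['K'],D['T']
def proj(P):
    q=np.linalg.inv(T)@np.r_[P,1]; return (K[0,0]*q[0]/-q[2]+K[0,2],K[1,1]*-q[1]/-q[2]+K[1,2])
a=np.radians(22.4);y=np.array([np.cos(a),np.sin(a)]);x=np.array([-y[1],y[0]])
for off in(.043,.057):
  for s in(-.011,.011):
    for z in(0,.01):
      P=np.array([.520,-.2378])-y*off+x*s
      print(off,s,z,[(round((c-o)*5)) for c,o in zip(proj(np.r_[P,z]),(310,300))])
```

```text
0.043 -0.011 0 [181, 427]
0.043 -0.011 0.01 [182, 409]
0.043 0.011 0 [130, 397]
0.043 0.011 0.01 [131, 379]
0.057 -0.011 0 [159, 454]
0.057 -0.011 0.01 [160, 436]
0.057 0.011 0 [107, 423]
0.057 0.011 0.01 [108, 405]
```

Call:
{"fn": "send_rows", "kwargs": {"motion": [[[0,0,-0.23,0,0],[0,0,0,0,1],[0,0,0,0,1],[0,0,0,0,1],[0,0,0,0,1]]], "squeeze": 20}}

```text
time: 4.4
eef_pos: [0.5213, -0.2383, 0.0264]
tcp_rot: [0.556, 0.831, 0.0, 0.0]
force: [-1.4, -0.6, 5.9]
finger_gap: 0.0631
grip_force: 23.2
```

Call:
{"fn": "send_rows", "kwargs": {"motion": [[[0,0,0,0,1],[0,0,0,0,1],[0,0,0.4,0,1],[0,0,0.4,0,1],[0,0,0.4,0,1]]]}}

```text
time: 5.03
eef_pos: [0.5211, -0.2381, 0.0629]
tcp_rot: [0.556, 0.831, 0.0, 0.0]
force: [0.5, 0.0, -2.6]
finger_gap: 0.0634
grip_force: 23.0
```

Call:
{"fn": "send_rows", "kwargs": {"motion": [[[0,0,0.6,0,1],[0,0,0.6,0,1],[0,0,0.6,0,1],[0,0,0.6,0,1],[0,0,0.6,0,1]]]}}

```text
time: 5.65
eef_pos: [0.521, -0.2381, 0.1532]
tcp_rot: [0.556, 0.831, 0.0, 0.0]
force: [0.3, 0.3, -3.7]
finger_gap: 0.0638
grip_force: 23.0
```

Run:
```python
from h import *
p,d=grab('side'); print(ctrl.observe()['eef_pos'])
cv2.imwrite('pics/s3.png',cv2.resize(p[230:400,290:470],None,fx=3.5,fy=3.5,interpolation=2)[:600])
```

```text
[ 0.52195094 -0.23863135  0.15543779]
```

View pics/s3.png

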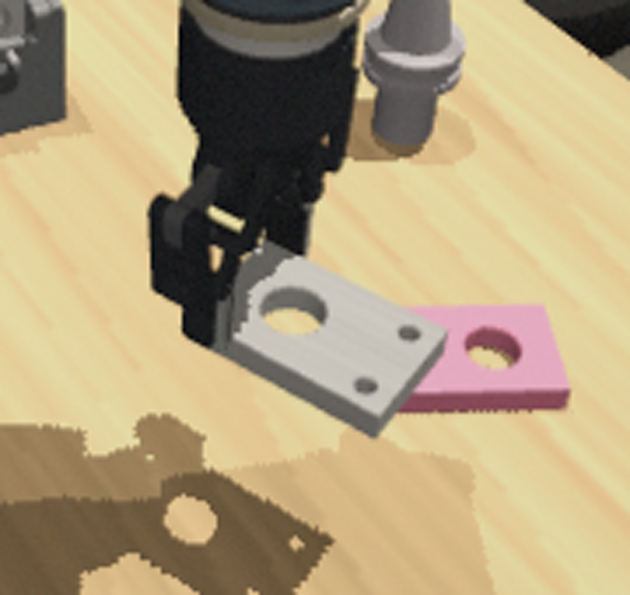

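The plate is held flat and does not pivot at 20 N. I'll ease the finger target gradually so that gravity swings the foot down.

Call:
{"fn": "send_rows", "kwargs": {"motion": [[[0,0,-0.4,0,0.4],[0,0,-0.4,0,0.35],[0,0,-0.3,0,0.3]]]}}

```text
time: 6.08
eef_pos: [0.5204, -0.2378, 0.1168]
tcp_rot: [0.556, 0.831, -0.0, -0.001]
force: [-0.2, 0.1, -1.8]
finger_gap: 0.0632
grip_force: 23.0
```

Call:
{"fn": "send_rows", "kwargs": {"motion": [[[0,0,0,0,0.29],[0,0,0,0,0.28]]]}}

```text
time: 6.32
eef_pos: [0.5212, -0.2382, 0.1189]
tcp_rot: [0.556, 0.831, 0.0, -0.0]
force: [-0.5, -0.9, -2.7]
finger_gap: 0.0634
grip_force: 23.0
```

Call:
{"fn": "send_rows", "kwargs": {"motion": [[[0,0,-0.8,0,0.3],[0,0,-0.8,0,0.3],[0,0,-0.8,0,0.3],[0,0,-0.5,0,0.3],[0,0,-0.12,0,0.3]]]}}

```text
time: 6.95
eef_pos: [0.5209, -0.2381, 0.0278]
tcp_rot: [0.556, 0.831, -0.0, -0.0]
force: [0.2, -0.5, -3.0]
finger_gap: 0.0633
grip_force: 23.1
```

Call:
{"fn": "send_rows", "kwargs": {"motion": [[[0,0,0,0,0.1],[0,0,0,0,0.1],[-0.11,0.28,0.3,0,0.1],[0,0,0,0,1],[0,0,0,0,1]]]}}

```text
time: 7.58
eef_pos: [0.5186, -0.2301, 0.039]
tcp_rot: [0.556, 0.831, 0.0, 0.001]
force: [-5.1, 2.2, 37.8]
finger_gap: 0.042
grip_force: 18.8
```

Call:
{"fn": "send_rows", "kwargs": {"motion": [[[0,0,0,0,1],[0,0,0,0,1],[0,0,0.4,0,1],[0,0,0.6,0,1],[0,0,0.6,0,1]]]}}

```text
time: 8.2
eef_pos: [0.5177, -0.2297, 0.0864]
tcp_rot: [0.556, 0.831, -0.0, -0.0]
force: [0.2, -0.5, 0.3]
finger_gap: 0.0002
grip_force: 0.0
```

Run:
```python
from h import *
p,d=grab('side'); print(ctrl.observe()['eef_pos'])
cv2.imwrite('pics/s4.png',cv2.resize(p[230:400,290:470],None,fx=3.5,fy=3.5,interpolation=2)[:600])
```

```text
[ 0.5187428  -0.23026232  0.08866148]
```

View pics/s4.png

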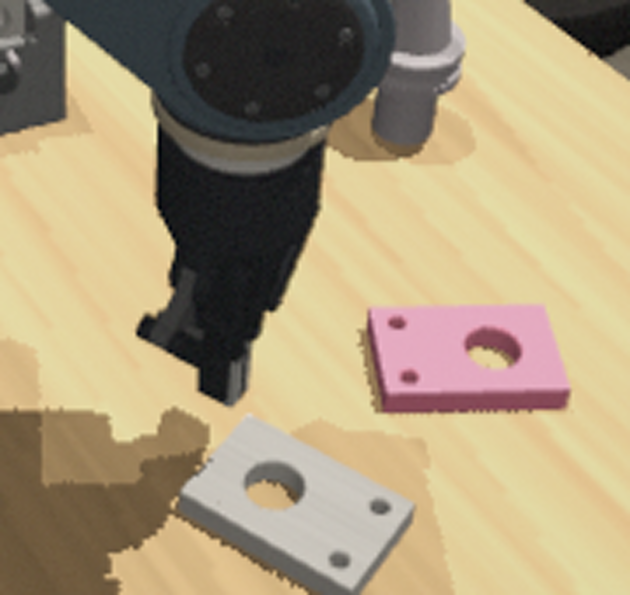

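The fingers shut above the plate because the tips sat too high, so nothing was gripped. The plate still lies flat at crop (295,505). I'll re-measure its pose from the side view.

```bash
cat > m.py <<'E'
from h import *
def plate(n,box,z=.016):
    D=load(n);p=D['p'];x0,x1,y0,y1=box
    vv,uu=np.mgrid[y0:y1,x0:x1]
    W=world(n,uu.ravel(),vv.ravel(),D=D)
    k=(abs(W[:,2]-z)<.004); hs=cv2.cvtColor(p,cv2.COLOR_BGR2HSV)[y0:y1,x0:x1].reshape(-1,3)
    k&=(hs[:,1]<50)
    P=(W[k,:2]*1000).astype(np.float32); r=cv2.minAreaRect(P); return r,cv2.boxPoints(r),k.sum()
E
python3 - <<'E'
from m import *
print(plate('side',(335,412,345,402)))
D=load('side');T=D['T']
E
```

```text
(((536.6375122070312, -275.775146484375), (67.43081665039062, 100.88346099853516), 22.24940299987793), array([[ 486.33322, -241.85504],
       [ 524.5316 , -335.22717],
       [ 586.9418 , -309.69525],
       [ 548.7434 , -216.32312]], dtype=float32), np.int64(1517))
```

Call:
{"fn": "send_rows", "kwargs": {"motion": [[[0,0,0,0,0],[0,0,0,0,0],[0,0,0,0,0],[0,0,0,0,0],[0,0,0,0,0]]]}}

```text
time: 8.88
eef_pos: [0.5177, -0.2297, 0.0851]
tcp_rot: [0.556, 0.831, -0.0, -0.0]
force: [0.5, 1.2, -0.0]
finger_gap: 0.0855
grip_force: 0.0
```

Call:
{"fn": "send_rows", "kwargs": {"motion": [[[0,0,-0.7,0,0],[0,0,-0.7,0,0],[0,0,-0.5,0,0],[0,0,0,0,0]]]}}

```text
time: 9.38
eef_pos: [0.5173, -0.2295, 0.0274]
tcp_rot: [0.556, 0.831, -0.0, -0.001]
force: [-0.4, -0.3, 0.7]
finger_gap: 0.0854
grip_force: 0.0
```

Call:
{"fn": "send_rows", "kwargs": {"motion": [[[0,0,0,0,1],[0,0,0,0,1],[0,0,0,0,1],[0,0,0,0,1]]]}}

```text
time: 9.88
eef_pos: [0.5182, -0.2299, 0.0292]
tcp_rot: [0.556, 0.831, 0.0, 0.001]
force: [-1.3, 0.2, 6.7]
finger_gap: 0.063
grip_force: 21.9
```

Call:
{"fn": "send_rows", "kwargs": {"motion": [[[0,0,0.4,0,1],[0,0,0.6,0,1],[0,0,0.6,0,1],[0,0,0.6,0,1],[0,0,0.6,0,1]]]}}

```text
time: 10.5
eef_pos: [0.5178, -0.2297, 0.1138]
tcp_rot: [0.556, 0.831, 0.0, 0.0]
force: [0.3, -0.8, -2.9]
finger_gap: 0.0628
grip_force: 22.7
```

Run:
```python
from h import *
p,d=grab('side'); print(ctrl.observe()['eef_pos'])
cv2.imwrite('pics/s5.png',cv2.resize(p[230:400,290:470],None,fx=3.5,fy=3.5,interpolation=2)[:600])
```

```text
[ 0.51874917 -0.23023631  0.11590576]
```

View pics/s5.png

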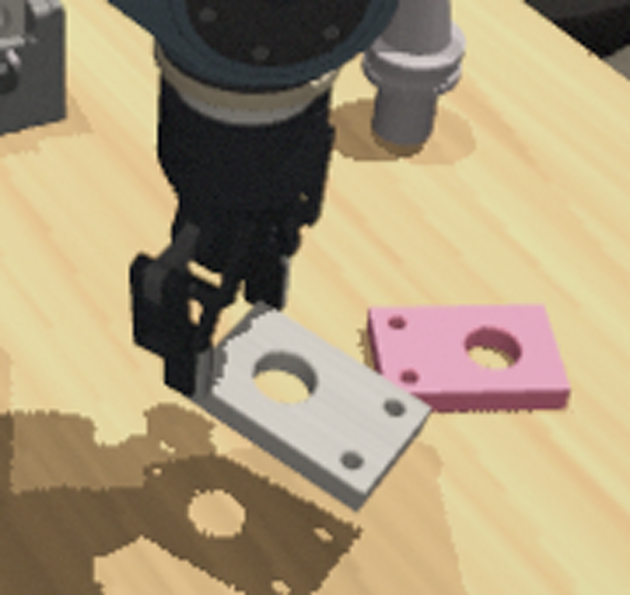

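The plate at crop (310,400) is held at its bored end with the foot slightly drooping. I'll fit a plane to the depth for its tilt, after a shake.

Call:
{"fn": "send_rows", "kwargs": {"motion": [[[0,0,1,0,1],[0,0,-1,0,1],[0,0,1,0,1],[0,0,-1,0,1],[0,0,1,0,1]]]}}

```text
time: 11.18
eef_pos: [0.5157, -0.2287, 0.1392]
tcp_rot: [0.556, 0.831, -0.0, -0.004]
force: [-0.7, 1.1, -2.5]
finger_gap: 0.0626
grip_force: 24.3
```

```bash
cat >> m.py <<'E'
def tilt(n='side'):
    D=load(n);e=ctrl.observe()['eef_pos'];vv,uu=np.mgrid[0:480,0:640]
    W=world(n,uu,vv,D=D);hs=cv2.cvtColor(D['p'],cv2.COLOR_BGR2HSV)
    a=np.radians(22.4);x=np.array([-np.sin(a),np.cos(a)])
    q=W[...,:2]-e[:2]; l=q@x; w=q@np.array([np.cos(a),np.sin(a)])
    m=(abs(w)<.026)&(l<-.014)&(l>-.11)&(W[...,2]>.02)&(W[...,2]<e[2])&(D['d']>0)&(hs[...,1]<60)&(hs[...,2]>90)
    P=W[m];c=P.mean(0);N=np.linalg.svd(P-c)[2][2] if len(P)<3000 else np.linalg.svd((P-c)[::3])[2][2]
    N*=np.sign(N[2]); t=np.degrees(np.arctan2(N[:2]@x,N[2])); return len(P),c,N,'foot-down deg',-t,P[:,2].min(),P[:,2].max(),e
E
python3 - <<'E'
from m import *
print(tilt()); grab('side'); print(tilt())
E
```

```text
(1191, array([ 0.53898053, -0.28407127,  0.09250732]), array([ 0.07595295, -0.09787921,  0.99229573]), 'foot-down deg', np.float64(6.863364666097296), np.float64(0.07510564439168532), np.float64(0.10269309032625529), array([ 0.51572501, -0.22865497,  0.13921419]))
(523, array([ 0.52688221, -0.25148264,  0.05712013]), array([ 0.35112988, -0.8764195 ,  0.32954008]), 'foot-down deg', np.float64(70.75826490953611), np.float64(0.030389195221536713), np.float64(0.08524410770091051), array([ 0.51826788, -0.22995458,  0.14500588]))
```

Shaking works: the foot is now 71° down. I'll shake once more.

Call:
{"fn": "send_rows", "kwargs": {"motion": [[[0,0,-1,0,1],[0,0,1,0,1],[0,0,-1,0,1],[0,0,1,0,1],[0,0,0,0,1]]]}}

```text
time: 11.85
eef_pos: [0.5189, -0.2304, 0.1438]
tcp_rot: [0.556, 0.831, 0.0, 0.002]
force: [0.1, -0.8, -2.6]
finger_gap: 0.0629
grip_force: 24.8
```

Run:
```python
from m import *
p,d=grab('side'); print(tilt())
cv2.imwrite('pics/s6.png',cv2.resize(p[230:400,290:470],None,fx=3.5,fy=3.5,interpolation=2)[:600])
```

```text
(644, array([ 0.5287973 , -0.25523045,  0.06658263]), array([ 0.3396164 , -0.85771639,  0.38598355]), 'foot-down deg', np.float64(67.29320366062707), np.float64(0.03619532097218636), np.float64(0.10139516835675544), array([ 0.51827563, -0.23002241,  0.14273563]))
```

View pics/s6.png

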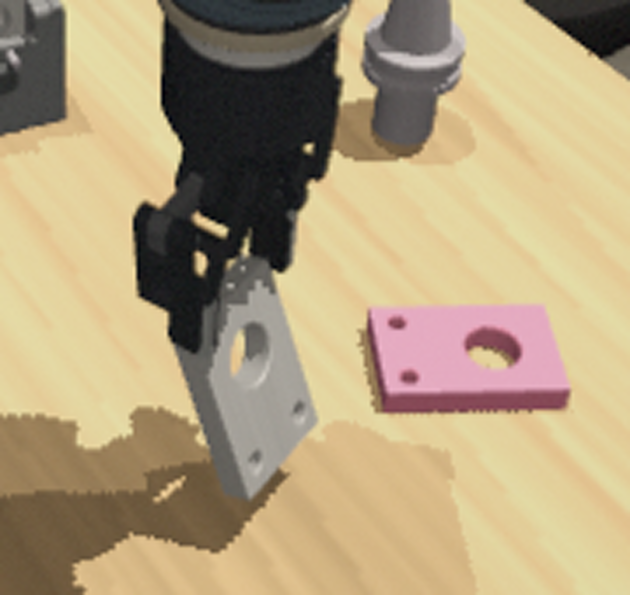

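Call:
{"fn": "send_rows", "kwargs": {"motion": [[[0.38,-0.92,0,0,1],[-0.38,0.92,0,0,1],[0.38,-0.92,0,0,1],[-0.38,0.92,0,0,1],[0,0,0,0,1]]]}}

```text
time: 12.52
eef_pos: [0.5169, -0.2285, 0.1413]
tcp_rot: [0.556, 0.832, 0.0, -0.001]
force: [0.9, 1.0, -2.3]
finger_gap: 0.0625
grip_force: 22.5
```

```bash
sed -i 's/(l<-.014)/(l<.04)/' m.py
python3 - <<'E'
from m import *
p,d=grab('side'); print(tilt())
E
```

```text
(435, array([ 0.51854096, -0.22272895,  0.07285262]), array([-0.40323976,  0.91499739,  0.01332231]), 'foot-down deg', np.float64(-89.23644312181729), np.float64(0.02461605426957969), np.float64(0.12716785687640075), array([ 0.51743046, -0.2292681 ,  0.14161103]))
```

The plate now hangs upright within about 1°, but it has slipped to the pad tips. I'll set it standing on the bench and take it again across its thickness, which is firmer and fits between the neighbouring plates.

Call:
{"fn": "send_rows", "kwargs": {"motion": [[[0,0,-0.3,0,1],[0,0,-0.25,0,1],[0,0,-0.15,0,1],[0,0,0,0,1]]]}}

```text
time: 13.08
eef_pos: [0.5176, -0.2298, 0.1208]
tcp_rot: [0.556, 0.831, -0.0, -0.0]
force: [-0.2, 0.2, -2.6]
finger_gap: 0.0625
grip_force: 23.0
```

Call:
{"fn": "send_rows", "kwargs": {"motion": [[[0,0,-0.06,0,1],[0,0,0,0,1]]]}}

```text
time: 13.32
eef_pos: [0.5178, -0.2297, 0.1195]
tcp_rot: [0.556, 0.831, -0.0, 0.0]
force: [-0.1, -0.2, -2.3]
finger_gap: 0.0623
grip_force: 23.0
```

```bash
sed -i 's/W\[...,2\]>.02)/W[...,2]>.006)/' m.py
python3 - <<'E'
from m import *
p,d=grab('side'); print(tilt())
E
```

```text
(693, array([ 0.52196087, -0.23116841,  0.05629063]), array([ 0.40825077, -0.90575307,  0.11376597]), 'foot-down deg', np.float64(83.46412366395285), np.float64(0.006240454269355045), np.float64(0.10620297757288055), array([ 0.51779644, -0.22974147,  0.11961071]))
```

Call:
{"fn": "send_rows", "kwargs": {"motion": [[[0,0,-0.07,0,1],[0,0,0,0,1]]]}}

```text
time: 13.62
eef_pos: [0.5177, -0.2297, 0.1173]
tcp_rot: [0.556, 0.831, -0.0, -0.0]
force: [0.2, 0.5, -2.1]
finger_gap: 0.0618
grip_force: 22.9
```

Call:
{"fn": "send_rows", "kwargs": {"motion": [[[0,0,-0.07,0,1],[0,0,0,0,1]]]}}

```text
time: 13.88
eef_pos: [0.5182, -0.2303, 0.1164]
tcp_rot: [0.556, 0.831, -0.0, 0.001]
force: [-2.5, -1.5, 9.2]
finger_gap: 0.0623
grip_force: 24.4
```

Call:
{"fn": "send_rows", "kwargs": {"motion": [[[0,0,-0.07,0,1],[0,0,0,0,1]]]}}

```text
time: 14.12
eef_pos: [0.5188, -0.2312, 0.116]
tcp_rot: [0.556, 0.831, -0.001, 0.002]
force: [-7.9, -3.2, 25.2]
finger_gap: 0.0622
grip_force: 26.4
```

```bash
sed -i 's/W\[...,2\]>.006)/W[...,2]>.01)/' m.py
python3 - <<'E'
from m import *
p,d=grab('side'); print(tilt())
E
```

```text
(625, array([ 0.52298163, -0.23214059,  0.05599171]), array([ 0.41285792, -0.90475306,  0.10473892]), 'foot-down deg', np.float64(83.9837559543721), np.float64(0.01006246181790793), np.float64(0.10284154948002566), array([ 0.51874279, -0.23120658,  0.11600299]))
```

Call:
{"fn": "send_rows", "kwargs": {"motion": [[[0.05,-0.12,0.08,0,1],[0.05,-0.12,0,0,1],[0,0,0,0,1]]]}}

```text
time: 14.55
eef_pos: [0.5212, -0.2376, 0.1162]
tcp_rot: [0.556, 0.831, -0.0, 0.001]
force: [-1.2, -0.9, 8.4]
finger_gap: 0.0622
grip_force: 24.6
```

Run:
```python
from m import *
p,d=grab('side'); print(tilt())
```

```text
(555, array([ 0.52503877, -0.23657846,  0.05634313]), array([ 0.40627088, -0.91156985,  0.06312192]), 'foot-down deg', np.float64(86.37952789687478), np.float64(0.010126345717465957), np.float64(0.10368747982282878), array([ 0.52117024, -0.23752807,  0.11617475]))
```

Call:
{"fn": "send_rows", "kwargs": {"motion": [[[0.06,-0.15,0.03,0,1],[0,0,0.03,0,1],[0,0,0,0,0],[0,0,0,0,0],[0,0,0,0,0]]]}}

```text
time: 15.22
eef_pos: [0.5226, -0.2414, 0.1174]
tcp_rot: [0.556, 0.831, 0.0, 0.0]
force: [0.1, -0.1, 0.5]
finger_gap: 0.0853
grip_force: 0.0
```

Call:
{"fn": "send_rows", "kwargs": {"motion": [[[0,0,1,0.8,0],[0,0,1,1,0],[0,0,0,1,0],[0,0,0,1,0],[0,0,0,1,0]]]}}

```text
time: 15.85
eef_pos: [0.5225, -0.2414, 0.1775]
tcp_rot: [0.167, 0.986, -0.0, 0.0]
force: [0.5, -0.2, -0.2]
finger_gap: 0.0852
grip_force: 0.0
```

Run:
```python
from m import *
p,d=grab('side'); print(tilt())
p,d=grab('top')
D=load('top');vv,uu=np.mgrid[200:320,370:470];W=world('top',uu.ravel(),vv.ravel(),D=D)
k=abs(W[:,2]-.1)<.006;print(k.sum());r=cv2.minAreaRect((W[k,:2]*1000).astype(np.float32)) if k.sum()>5 else 0;print(r)
cv2.imwrite('pics/s7.png',cv2.resize(load('side')['p'][220:400,290:470],None,fx=3,fy=3,interpolation=2))
```

```text
(606, array([ 0.52840856, -0.25495322,  0.07106508]), array([ 0.37348243, -0.92763589,  0.00158831]), 'foot-down deg', np.float64(89.9089935603538), np.float64(0.010431854944988217), np.float64(0.10293800959791266), array([ 0.52253593, -0.24137475,  0.17744373]))
0
0
```

View pics/s7.png

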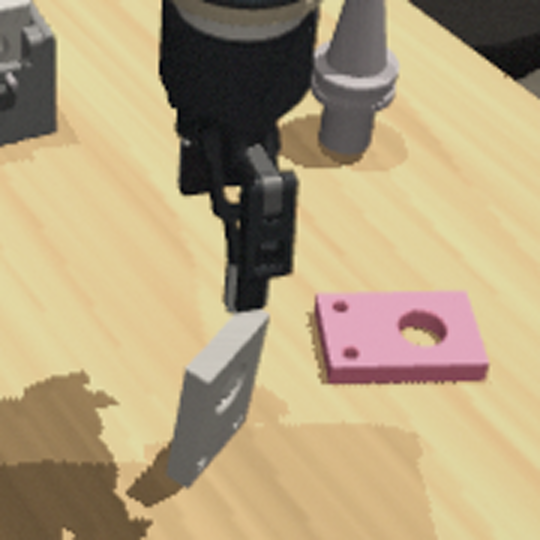

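The plate stands upright on its foot at crop (220,400), bored end up. Next I'll measure its top edge.

Run:
```python
from m import *
D=load('side');vv,uu=np.mgrid[315:385,345:382];W=world('side',uu.ravel(),vv.ravel(),D=D)
hs=cv2.cvtColor(D['p'],cv2.COLOR_BGR2HSV)[315:385,345:382].reshape(-1,3)
k=(abs(W[:,2]-.1)<.003)&(hs[:,2]>100)&(hs[:,1]<60);r=cv2.minAreaRect((W[k,:2]*1000).astype(np.float32));print(k.sum(),np.median(W[k,2]),r)
k=(W[:,2]<.092)&(W[:,2]>.01)&(hs[:,1]<60)&(W[:,2]>.075);P=W[k];w=P[:,:2]@np.array([np.cos(np.radians(21.9)),np.sin(np.radians(21.9))]);print(P.mean(0),w.min(),w.max())
```

```text
282 0.1002387259168172 ((526.393310546875, -253.54214477539062), (65.30724334716797, 16.655351638793945), 22.06494903564453)
[ 0.51583748 -0.26141264  0.08375496] 0.3609333852902828 0.4243674710028234
```

Call:
{"fn": "send_rows", "kwargs": {"motion": [[[0.13,-0.4,0,1,0],[0,0,0,1,0],[0,0,0,1,0],[0,0,0,1,0],[0,0,0,0.13,0]]]}}

```text
time: 16.58
eef_pos: [0.5264, -0.2534, 0.1774]
tcp_rot: [-0.187, 0.982, -0.0, -0.0]
force: [-0.7, -0.1, 0.3]
finger_gap: 0.0855
grip_force: 0.0
```

Call:
{"fn": "send_rows", "kwargs": {"motion": [[[0,0,-0.7,0,0],[0,0,-0.7,0,0],[0,0,-0.7,0,0],[0,0,-0.45,0,0],[0,0,0,0,0.5]]]}}

```text
time: 17.2
eef_pos: [0.5261, -0.2532, 0.1002]
tcp_rot: [-0.188, 0.982, 0.0, -0.001]
force: [-0.2, 0.2, 0.5]
finger_gap: 0.0699
grip_force: 0.0
```

Call:
{"fn": "send_rows", "kwargs": {"motion": [[[0,0,0,0,0.65],[0,0,0,0,0.75],[0,0,0,0,0.85],[0,0,0,0,1],[0,0,0,0,1]]], "squeeze": 40}}

```text
time: 17.82
eef_pos: [0.5264, -0.2528, 0.1016]
tcp_rot: [-0.189, 0.982, 0.001, -0.0]
force: [-1.7, 4.9, 7.3]
finger_gap: 0.0157
grip_force: 38.8
```

Call:
{"fn": "send_rows", "kwargs": {"motion": [[[0,0,0,0,1],[0,0,0.3,0,1],[0,0,0.5,0,1],[0,0,0.7,0,1],[0,0,0.7,0,1]]]}}

```text
time: 18.45
eef_pos: [0.5265, -0.2536, 0.1685]
tcp_rot: [-0.189, 0.982, -0.0, 0.0]
force: [0.8, -0.6, -3.3]
finger_gap: 0.015
grip_force: 40.6
```

Run:
```python
from m import *
p,d=grab('side'); print(tilt())
```

```text
(494, array([ 0.52737322, -0.25905205,  0.12167183]), array([ 0.42102082, -0.90188626,  0.09665736]), 'foot-down deg', np.float64(84.4474947367916), np.float64(0.06772862397651558), np.float64(0.17085211936778555), array([ 0.52756806, -0.25417105,  0.17125471]))
```

Call:
{"fn": "send_rows", "kwargs": {"motion": [[[0.11,0.95,0.55,-0.2,1],[0.11,1,0.55,-0.2,1],[0.11,1,0.55,-0.2,1],[0.11,1,0.55,-0.2,1],[0.11,1,0.55,-0.2,1]]]}}

```text
time: 19.12
eef_pos: [0.5429, -0.104, 0.2503]
tcp_rot: [-0.102, 0.995, -0.0, 0.0]
force: [0.8, -0.6, -2.5]
finger_gap: 0.0153
grip_force: 40.7
```

Call:
{"fn": "send_rows", "kwargs": {"motion": [[[0.11,1,0,-0.2,1],[0.11,1,0,-0.2,1],[0.11,1,0,-0.2,1],[0.11,1,0,-0.2,1],[0.11,1,0,-0.2,1]]]}}

```text
time: 19.75
eef_pos: [0.5595, 0.046, 0.2497]
tcp_rot: [-0.015, 1.0, -0.0, 0.0]
force: [0.2, 0.2, -1.5]
finger_gap: 0.0155
grip_force: 40.7
```

Call:
{"fn": "send_rows", "kwargs": {"motion": [[[0.11,1,0,-0.2,1],[0.11,1,0,-0.2,1],[0.11,1,0,-0.2,1],[0.11,1,0,-0.2,1],[0.11,1,0,-0.2,1]]]}}

```text
time: 20.38
eef_pos: [0.576, 0.196, 0.2496]
tcp_rot: [0.072, 0.997, -0.0, 0.0]
force: [0.7, -0.4, -2.2]
finger_gap: 0.0151
grip_force: 40.7
```

Call:
{"fn": "send_rows", "kwargs": {"motion": [[[0.11,0.9,0,-0.2,1],[0,0,0,0,1]]]}}

```text
time: 20.62
eef_pos: [0.5791, 0.2234, 0.2494]
tcp_rot: [0.088, 0.996, 0.0, 0.0]
force: [0.1, -0.4, -2.8]
finger_gap: 0.015
grip_force: 40.7
```

Run:
```python
from m import *
p,d=grab('side');o=ctrl.observe();print(o['eef_pos'],o['tcp_rot'],o['finger_gap'])
vv,uu=np.mgrid[0:480,0:640];D=load('side');W=world('side',uu,vv,D=D)
hs=cv2.cvtColor(p,cv2.COLOR_BGR2HSV);e=o['eef_pos']
a=np.radians(79.8);X=np.array([np.cos(a),np.sin(a)]);Y=np.array([-X[1],X[0]])
q=W[...,:2]-e[:2]
lx=q@X;ly=q@Y
m=(abs(lx)<.03)&(abs(ly)<.045)&(W[...,2]<.23)&(W[...,2]>.125)&(D['d']>0)
P=np.c_[lx[m],ly[m],W[m][:,2]];print(len(P),P.min(0),P.max(0))
for z in np.arange(.13,.23,.01):
    k=abs(P[:,2]-z)<.005
    if k.sum()>3: print(round(z,3),k.sum(),np.percentile(P[k,0],[3,50,97]).round(4),np.percentile(P[k,1],[2,98]).round(4))
ys,xs=np.where(m);x0,x1,y0,y1=xs.min()-25,xs.max()+35,ys.min()-25,ys.max()+60
print(x0,y0);cv2.imwrite('pics/s8.png',cv2.resize(p[y0:y1,x0:x1],None,fx=4,fy=4,interpolation=2))
```

```text
[0.57908333 0.22234169 0.24935402] [ 8.84729174e-02  9.96078573e-01 -1.35562279e-04 -9.39331390e-06] 0.015223374903816601
888 [-0.0172466  -0.03359451  0.14534903] [0.01382885 0.03201817 0.22975105]
0.15 93 [-0.0096 -0.0065  0.0084] [-0.0295  0.0309]
0.16 109 [-0.0091 -0.0058  0.0081] [-0.0308  0.0308]
0.17 116 [-0.0094 -0.0063  0.0008] [-0.0313  0.0311]
0.18 120 [-0.0097 -0.0064  0.0014] [-0.032   0.0308]
0.19 120 [-0.01   -0.006   0.0083] [-0.0333  0.0307]
0.2 116 [-0.0096 -0.0058  0.0071] [-0.0305  0.0309]
0.21 80 [-0.0096 -0.0064  0.0074] [-0.0315  0.031 ]
0.22 83 [-0.0124 -0.0066  0.0021] [-0.032   0.0308]
224 119
```

Run:
```python
from m import *
from h import *
vv,uu=np.mgrid[0:480,0:640];D=load('side');W=world('side',uu,vv,D=D)
m=(abs(W[...,2]-.108)<.003)&(W[...,0]>.5)&(W[...,0]<.64)&(W[...,1]>.06)&(W[...,1]<.21)
n,l,st,ce=cv2.connectedComponentsWithStats(m.astype(np.uint8))
for i in range(1,n):
    if st[i,4]>25:
        P=W[l==i];print(st[i,4],np.median(P[:,2]),cv2.minAreaRect((P[:,:2]*1000).astype(np.float32)))
```

```text
137 0.10726734537486748 ((574.3462524414062, 181.7898712158203), (21.04486656188965, 63.07627487182617), 83.1944808959961)
144 0.10742415099201791 ((566.4035034179688, 137.83616638183594), (21.184078216552734, 63.96774673461914), 80.24714660644531)
156 0.10758255716026327 ((559.3173217773438, 95.65646362304688), (21.79676055908203, 63.88845443725586), 76.34417724609375)
```

The side and top views agree on the slot within 1 mm, and the plate hangs vertical and centred. Now I'll lower it.

Call:
{"fn": "send_rows", "kwargs": {"motion": [[[0.07,0.05,-0.4,0,1],[0,0,-0.5,0,1],[0,0,-0.4,0,1],[0,0,-0.3,0,1],[0,0,0,0,1]]]}}

```text
time: 21.3
eef_pos: [0.5811, 0.2234, 0.2005]
tcp_rot: [0.089, 0.996, -0.0, -0.001]
force: [-0.5, -0.2, -2.8]
finger_gap: 0.0149
grip_force: 40.6
```

Call:
{"fn": "send_rows", "kwargs": {"motion": [[[0,0,-0.15,0,1],[0,0,-0.15,0,1],[0,0,-0.15,0,1],[0,0,0,0,1]]]}}

```text
time: 21.8
eef_pos: [0.5814, 0.2239, 0.1877]
tcp_rot: [0.089, 0.996, 0.0, 0.0]
force: [0.2, 2.5, -3.9]
finger_gap: 0.0153
grip_force: 40.8
```

Call:
{"fn": "send_rows", "kwargs": {"motion": [[[0,0.03,-0.15,0,1],[0,0,-0.2,0,1],[0,0,-0.2,0,1],[0,0,0,0,1]]]}}

```text
time: 22.3
eef_pos: [0.5811, 0.2244, 0.1707]
tcp_rot: [0.089, 0.996, -0.0, -0.0]
force: [-0.3, 1.1, -3.4]
finger_gap: 0.0151
grip_force: 40.7
```

Call:
{"fn": "send_rows", "kwargs": {"motion": [[[0,0.02,-0.3,0,1],[0,0,-0.3,0,1],[0,0,-0.3,0,1],[0,0,-0.3,0,1],[0,0,0,0,1]]]}}

```text
time: 22.92
eef_pos: [0.581, 0.225, 0.1345]
tcp_rot: [0.089, 0.996, -0.0, -0.001]
force: [0.6, -0.7, -2.8]
finger_gap: 0.0153
grip_force: 40.8
```

Call:
{"fn": "send_rows", "kwargs": {"motion": [[[0,0,-0.2,0,1],[0,0,-0.2,0,1],[0,0,-0.2,0,1],[0,0,-0.1,0,1],[0,0,0,0,1]]]}}

```text
time: 23.55
eef_pos: [0.5813, 0.2251, 0.1142]
tcp_rot: [0.089, 0.996, -0.0, -0.0]
force: [0.5, 0.3, -2.2]
finger_gap: 0.0151
grip_force: 40.7
```

Call:
{"fn": "send_rows", "kwargs": {"motion": [[[0,0,-0.06,0,1],[0,0,0,0,1]]]}}

```text
time: 23.8
eef_pos: [0.5814, 0.2251, 0.1126]
tcp_rot: [0.089, 0.996, 0.0, 0.0]
force: [0.3, 1.4, -3.0]
finger_gap: 0.0158
grip_force: 40.7
```

Call:
{"fn": "send_rows", "kwargs": {"motion": [[[0,0,-0.06,0,1],[0,0,0,0,1]]]}}

```text
time: 24.05
eef_pos: [0.5813, 0.2251, 0.1107]
tcp_rot: [0.089, 0.996, 0.0, -0.0]
force: [-0.1, 0.4, -2.6]
finger_gap: 0.0151
grip_force: 40.7
```

Call:
{"fn": "send_rows", "kwargs": {"motion": [[[0,0,-0.05,0,1],[0,0,0,0,1]]]}}

```text
time: 24.3
eef_pos: [0.5816, 0.2252, 0.1102]
tcp_rot: [0.089, 0.996, 0.0, 0.0]
force: [-2.6, -0.1, 6.4]
finger_gap: 0.015
grip_force: 41.9
```

Call:
{"fn": "send_rows", "kwargs": {"motion": [[[0,0,-0.05,0,1],[0,0,0,0,1]]]}}

```text
time: 24.55
eef_pos: [0.5818, 0.2255, 0.1101]
tcp_rot: [0.089, 0.996, 0.0, 0.001]
force: [-6.4, 0.0, 19.1]
finger_gap: 0.0149
grip_force: 43.7
```

Call:
{"fn": "send_rows", "kwargs": {"motion": [[[0,0,0.05,0,0.7],[0,0,0,0,0.7],[0,0,0,0,0.68],[0,0,0.3,0,0.68],[0,0,0.5,0,0.68]]]}}

```text
time: 25.18
eef_pos: [0.5813, 0.225, 0.1339]
tcp_rot: [0.089, 0.996, -0.0, -0.0]
force: [-0.4, -0.2, 0.7]
finger_gap: 0.0277
grip_force: 0.0
```

Call:
{"fn": "send_rows", "kwargs": {"motion": [[[0,0,1,0,0.68],[0,0,1,0,0.68],[0,0,1,0,1],[0,0,0,0,1],[0,0,0,0,1]]]}}

```text
time: 25.8
eef_pos: [0.5811, 0.225, 0.2233]
tcp_rot: [0.089, 0.996, -0.0, -0.0]
force: [-0.1, 0.5, -1.2]
finger_gap: 0.0001
grip_force: 0.0
```

Run:
```python
from h import *
grab('side');grab('top')
for n in('side','top'):
    vv,uu=np.mgrid[0:480,0:640];D=load(n);W=world(n,uu,vv,D=D)
    m=(abs(W[...,2]-.108)<.005)&(W[...,0]>.5)&(W[...,0]<.64)&(W[...,1]>.06)&(W[...,1]<.27)
    c,l,st,ce=cv2.connectedComponentsWithStats(m.astype(np.uint8))
    for i in range(1,c):
        if st[i,4]>15:
            P=W[l==i];print(n,st[i,4],np.median(P[:,2]).round(4),cv2.minAreaRect((P[:,:2]*1000).astype(np.float32)))
# keeper bar from side: points outboard of wall
D=load('side');W=world('side',uu,vv,D=D)
a=np.radians(79.8);X=np.array([np.cos(a),np.sin(a)]);Y=np.array([-X[1],X[0]])
q=W[...,:2]-np.array([.5697,.1599]);lx=q@X;ly=q@Y
m=(abs(lx)<.09)&(ly>.05)&(ly<.09)&(W[...,2]>.06)&(W[...,2]<.12);print(m.sum(),np.median(ly[m]),np.median(W[m][:,2]),lx[m].min(),lx[m].max())
```

```text
side 145 0.1069 ((582.1692504882812, 224.18295288085938), (23.826099395751953, 63.857242584228516), 80.98482513427734)
side 151 0.1069 ((574.0187377929688, 180.52755737304688), (23.677236557006836, 62.95587158203125), 82.00011444091797)
side 171 0.1071 ((566.6737060546875, 138.35440063476562), (21.78952407836914, 64.81732177734375), 81.10045623779297)
side 179 0.1073 ((559.1135864257812, 95.79508209228516), (20.233901977539062, 64.61264038085938), 81.4564437866211)
top 228 0.1077 ((573.5693359375, 181.5089111328125), (16.518558502197266, 63.97819900512695), 79.76622772216797)
top 216 0.1078 ((565.6633911132812, 138.41162109375), (16.526765823364258, 63.795475006103516), 79.99414825439453)
top 222 0.1079 ((557.985107421875, 95.3206558227539), (16.21701431274414, 63.82180404663086), 79.7584457397461)
167 0.06591686163343206 0.08624575877107621 -0.08997024088042638 0.08838892882946074
```

The plate is seated: its top is at the same height as the others, which have not moved. Next is the keeper, with fingers shut, pushing from outside at mid-length.

Call:
{"fn": "send_rows", "kwargs": {"motion": [[[-0.8,-0.3,0,0,1],[-0.8,-0.3,0,0,1],[-0.8,-0.3,0,0,1],[-0.8,-0.3,0,0,1],[-0.8,-0.32,0,0,1]]]}}

```text
time: 26.52
eef_pos: [0.4602, 0.1791, 0.2226]
tcp_rot: [0.089, 0.996, -0.0, -0.001]
force: [0.1, -0.2, 0.8]
finger_gap: 0.0
grip_force: 0.0
```

Call:
{"fn": "send_rows", "kwargs": {"motion": [[[0,0,-0.9,0,1],[0,0,-0.9,0,1],[0,0,-0.9,0,1],[0,0,-0.9,0,1],[0,0,-0.54,0,1]]]}}

```text
time: 27.15
eef_pos: [0.4607, 0.1793, 0.0975]
tcp_rot: [0.089, 0.996, -0.0, -0.001]
force: [-1.0, -0.4, 0.2]
finger_gap: -0.0
grip_force: 0.0
```

Call:
{"fn": "send_rows", "kwargs": {"motion": [[[0.33,-0.06,0,0,1],[0.33,-0.06,0,0,1],[0.16,-0.03,0,0,1],[0,0,0,0,1]]]}}

```text
time: 27.65
eef_pos: [0.4865, 0.1749, 0.0996]
tcp_rot: [0.089, 0.996, 0.0, 0.0]
force: [-1.0, 0.1, 0.6]
finger_gap: 0.0004
grip_force: 0.0
```

Call:
{"fn": "send_rows", "kwargs": {"motion": [[[0.16,-0.03,0.2,0,1],[0.15,-0.03,0.22,0,1],[0.16,-0.03,0.2,0,1],[0.17,-0.03,0.18,0,1]]]}}

```text
time: 28.15
eef_pos: [0.5033, 0.1717, 0.1236]
tcp_rot: [0.089, 0.996, -0.0, -0.003]
force: [-14.0, 4.2, 9.7]
finger_gap: -0.0
grip_force: 6.8
```

Call:
{"fn": "send_rows", "kwargs": {"motion": [[[0.16,-0.03,0.14,0,1],[0.16,-0.03,0.12,0,1],[0.16,-0.03,0.1,0,1],[0.17,-0.03,0.08,0,1]]]}}

```text
time: 28.65
eef_pos: [0.5247, 0.1679, 0.137]
tcp_rot: [0.089, 0.996, 0.0, -0.0]
force: [-3.0, 1.4, 3.4]
finger_gap: 0.0002
grip_force: 1.7
```

```bash
cat > k.py <<'E'
from h import *
grab('side')
vv,uu=np.mgrid[0:480,0:640]
D=load('side');W=world('side',uu,vv,D=D)
a=np.radians(79.8);X=np.array([np.cos(a),np.sin(a)]);Y=np.array([-X[1],X[0]])
q=W[...,:2]-np.array([.5697,.1599]);lx=q@X;ly=q@Y
e=ctrl.observe()['eef_pos'];print('tcp ly',(e[:2]-[.5697,.1599])@Y,e[2])
# bar stretch near the camera-side end, clear of the fingers
m=(lx<-.035)&(lx>-.09)&(ly>-.03)&(ly<.09)&(W[...,2]>.075)&(W[...,2]<.14)
r=np.hypot(ly,W[...,2]-.05);m&=(abs(r-.0755)<.006)
m&=~((abs(ly)<.034)&(W[...,2]<.1115))
print(m.sum(),np.median(ly[m]),np.median(W[m][:,2]),'angle',np.median(np.arctan2(ly[m],W[m][:,2]-.05)))
E
python3 k.py
```

```text
tcp ly 0.04487034384047204 0.13720454989328779
57 0.030424177621093697 0.12062534813241277 angle 0.4046932347235062
```

Call:
{"fn": "send_rows", "kwargs": {"motion": [[[0.16,-0.03,0.07,0,1],[0.16,-0.03,0.05,0,1],[0.17,-0.03,0.04,0,1],[0.16,-0.03,0.03,0,1],[0.16,-0.03,0.02,0,1]]]}}

```text
time: 29.32
eef_pos: [0.5493, 0.1632, 0.1426]
tcp_rot: [0.089, 0.996, -0.0, 0.0]
force: [-1.3, 0.2, 0.7]
finger_gap: -0.0001
grip_force: 0.9
```

```bash
python3 k.py
```

```text
tcp ly 0.02009372107309285 0.14270742224016786
56 0.00542254925318471 0.1264114791730654 angle 0.07021668144929649
```

Call:
{"fn": "send_rows", "kwargs": {"motion": [[[0.08,-0.015,0,0,1],[0.07,-0.01,0,0,1],[0,0,0,0,1]]]}}

```text
time: 29.75
eef_pos: [0.5536, 0.1625, 0.1425]
tcp_rot: [0.089, 0.996, -0.0, 0.0]
force: [-0.7, -0.1, -0.6]
finger_gap: -0.0001
grip_force: 0.0
```

```bash
python3 k.py
```

```text
tcp ly 0.01632750591208421 0.14255925823513912
61 0.0008493560514948308 0.1266230275208592 angle 0.010960553993259169
```

Call:
{"fn": "send_rows", "kwargs": {"motion": [[[-0.33,0.06,0,0,1],[-0.6,0.1,0,0,1],[-0.6,0.1,0.6,0,1],[0,0,1,0,1],[0,0,1,0,1]]]}}

```text
time: 30.42
eef_pos: [0.5067, 0.1705, 0.2214]
tcp_rot: [0.089, 0.996, -0.0, -0.0]
force: [-0.6, 0.8, -0.1]
finger_gap: -0.0002
grip_force: 0.0
```

Call:
{"fn": "send_rows", "kwargs": {"motion": [[[0,0,0,0,1],[0,0,0,0,1],[0,0,0,0,1]]]}}

```text
time: 30.8
eef_pos: [0.507, 0.1702, 0.2196]
tcp_rot: [0.089, 0.996, -0.0, -0.001]
force: [-0.1, -0.5, 0.4]
finger_gap: 0.0001
grip_force: 0.0
```

```bash
python3 k.py
python3 - <<'E'
from h import *
grab('side')
vv,uu=np.mgrid[0:480,0:640];D=load('side');W=world('side',uu,vv,D=D)
m=(abs(W[...,2]-.1075)<.004)&(W[...,0]>.5)&(W[...,0]<.64)&(W[...,1]>.06)&(W[...,1]<.27)
c,l,st,ce=cv2.connectedComponentsWithStats(m.astype(np.uint8))
for i in range(1,c):
    if st[i,4]>15: print(st[i,4],np.median(W[l==i],0).round(3))
cv2.imwrite('pics/s9.png',cv2.resize(D['p'][140:300,150:310],None,fx=3.5,fy=3.5,interpolation=2))
E
```

```text
tcp ly 0.06345146545912585 0.21965026334367665
59 0.000747300709751365 0.1270263798685406 angle 0.009845505879236766
45 [0.604 0.218 0.107]
76 [0.567 0.226 0.107]
48 [0.596 0.176 0.107]
80 [0.558 0.183 0.107]
52 [0.588 0.134 0.107]
84 [0.551 0.14  0.107]
55 [0.581 0.09  0.107]
92 [0.544 0.096 0.107]
```

View pics/s9.png

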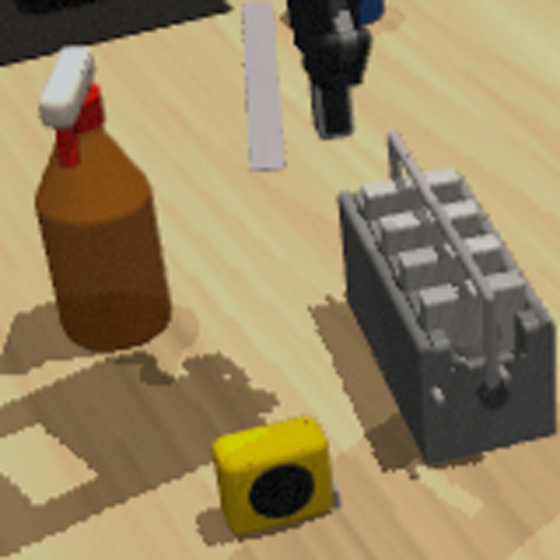

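All four plates stand in the rack at equal height. The keeper is upright over them, running from (395,140) to (490,380) in the crop, and the arm is clear.

```bash
python3 -c "
from cell import ctrl
print(ctrl.hand_in())"
```

```text
the job is handed in; nothing more can be done
None
```

I handed the job in at about 31 s: the plate stands in the empty slot, bored end up and level with the others, and the keeper is upright at about 0.01 rad; hand-in returned no verdict.

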